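Seat a temperature probe in the hidden well of a calorimeter heater

TASK

Take the red-handled temperature probe out of its white stand and put its steel rod down through the slot in the heater housing's aluminium lid. The well it belongs in is hidden and may lie anywhere along the slot: touch down on the sprung bar inside close to one end of the slot and slide the tip lightly along it towards the other until it drops into the well, never pressing harder than about two kilos' weight. Then lower the probe in the grip until it is fully home, its handle resting on the lid, let go of it, and leave the weight, the sample and the multimeter where they are.

Things in the scene. Friction and masses are not known exactly. Their poses are not given: they have to be found in the camera images.
- probe: Loose temperature probe, 90 g, upright. Origin at the tip of its steel rod, z up along the rod. Rod 8 mm diameter, round end, 90 mm long; above it a red handle with a black band, 36 mm along x, 24 mm along y, 60 mm tall (90 to 150 mm above the tip), its flat underside the shoulder. It starts in the stand, shoulder on the stand's top, tip 5 mm above the table; grip it across the 24 mm.
- probe_tip (a point): The tip of the probe's rod (same point as the probe's origin).
- stand: Fixed white block 64 x 64 x 95 mm with an 11 mm hole straight down its centre, in which the probe stands. Origin at the centre of its underside on the table, z up. Rod tip must rise 90 mm to be clear of it.
- housing: Fixed heater housing, black walls, aluminium lid: 90 mm along its x, 210 mm along its y, lid's top 105 mm above the table. Origin at the centre of its underside, z up. A slot 13 mm wide (x) and 90 mm long (y) goes through the 10 mm thick lid, centred over the origin. A hidden sample bar lies inside, below the whole slot.
- slot (a point): Centre of the slot, in the plane of the lid's top face (105 mm above the table); its y axis runs along the slot.
- bar_level (a point): On the housing's centre line 60 mm below the lid's top, level with the hidden bar's flat upper face. One round 12.5 mm well goes straight down through the bar, centred across the slot, at an unknown place from -25 to +25 mm along the housing's y from here; the slot's ends are plain bar. The bar is sprung: yields at about 2.5 N, sinks up to 10 mm (0.5 N per mm), then a hard stop; fixed sideways.
- home (a point): Point on the housing's centre line 15 mm above the table: the height of the rod's tip when the rod is in the well and the shoulder rests on the lid.
- brass_weight: Bystander: loose brass cylinder, 40 mm diameter, 45 mm tall, origin at the centre of its underside.
- copper_sample: Bystander: loose copper cylinder, 40 mm diameter, 45 mm tall, origin at the centre of its underside.
- multimeter: Bystander: yellow multimeter lying on its back, 90 mm along its x, 180 mm along its y, 40 mm tall, origin at the centre of its underside.
Mind the look-alikes: they are no part of the job. What is meant by the housing is not turquoise, and is the smaller of those in its own colour.

How it is judged:
By the outcome, as a careful person would: the job done as asked, in the order asked, and still so for the second after the job is handed in, with the robot touching nothing.
It also fails if it takes over 54 s, if anything falls off the work surface, if the arm or the gripper's body presses on something with over 40 N, if the wrist force passes 120 N, or if a joint passes its speed limit or range.

ROBOT

A 6-joint arm with a two-finger parallel gripper is mounted at the origin on the work surface. World frame = base frame: x ahead of the robot, y to its left, z up, the work surface at z = 0. Lengths are in m, angles in degrees, forces in N, time in s.
With the tool pointing down it reaches from about 0.35 to 0.875 m from the base axis. Payload 4.2 kg.
Tool frame: the origin (TCP) lies midway between the tips of the shut fingers; the grasp point (between the pads) lies 19 mm behind it (r.grasp_offset is the distance from the TCP to the grasp point, in m); z points along the fingers, y is the direction in which the jaws open and shut (so a half turn about z gives the same grasp; the last joint's range is limited). The gripper opens to 87 mm and grips with 3 to 60 N. Pads are 19 mm wide; open, the fingers measure 117 mm over their backs; the gripper's body (75 mm by 190 mm) begins 51 mm behind the grasp point.
Start: joints at [-56.23, 22.042, 0.453, 0, -68.411, -14.817], TCP at [0.203, -0.591, 0.223] pointing down, gripper open.
Joint ranges: [-179.83, 179.83], [-69.29, 118.12], [-61.27, 80.66], [-181.25, 117.63], [-171.15, -9.14], [-177.46, 177.46]. Speed limits (degrees/s): [159.86, 159.86, 180, 180, 180, 180].

INTERFACE

Orientations are given as a 3x3 rotation matrix whose columns are the frame's x, y, z axes.
In Python, from station import r gives the robot as it stands.
- The arm moves only by the shell command python3 -m crank 'ROWS'. ROWS is JSON, a list of rows, each a list of 3 entries, a list of its own where there are three numbers: the closure, from -1 (fully open) to 1 (shut), so that 0 is half open, then the shift along the tool's x, y, z as a fraction of full scale, then the turn, a rotation vector about the tool's x, y, z as a fraction of full scale. In form: [[fingers, [dx, dy, dz], [wx, wy, wz]], ...]. A call has 1 to 8 rows; each row shifts and turns the commanded pose from where the row before left it, along the tool's axes as they then stand; what a row does not reach is not made up. Full scale, the value 1, is 100 mm for a shift and 45 degrees for a turn. A row lasts 1/10 s, in which the tool goes at most 50 mm and 8.59 degrees, less where a joint would pass 70% of its speed; a pose out of reach is approached as far as the arm can. A call with a number of a shift or a turn outside -1 to 1 is refused whole. A call with a gripper value outside its range is refused whole. The fingers move at their own pace and stop on an object; the grip force is fixed at half the most. Time passes only in rows, so rows that do not move let the fingers close. It gives the time, the measured TCP pose, the force and the opening at its end, in the units of the state.
- r.sense(): the state, without advancing time (a new reading comes with each control period).
- r.capture(name): name is "side" or "top"; returns a dict with "img" (384x512x3 uint8, blue, green, red), "fx", "fy", "cx", "cy" (pixels), "R" (3x3) and "t" (3): a world point X has camera coordinates R X + t. Camera axes: x right, y down, z forward; pixel columns grow to the right and rows downward; lengths in m; the calibration is good to about 2 mm. A picture is of the moment at which its call begins. There is no depth.
- r.finish_job(): hands the job in, once; it reports no verdict.
The state is a dict: "time_s": time; "joints": joint angles; "joint_velocities": joint speeds; "effort": joint torques, N m; "tcp_pos": TCP position; "ee_rot": TCP orientation; "wrist_force": force on the tool from outside, world axes, zero at the start; "moment": the same for the moment, N m; "gripper_width": opening from 0.0 (shut) to 1.0 (fully open).
Only numpy, scipy, OpenCV 4.12 (cv2) and the standard library are available. Lean on these libraries where they do the work, as an engineer would, in place of code of your own. Each camera call takes 0.05 s, during which the arm holds its last target.

## Working session

There is one attempt and no reset: what is moved stays moved. The work goes in short steps, Python scripts to look and compute and a shell command to move; the robot and the scene stay as the last step left them, time stands still between calls to the robot, and variables do not carry over. Pictures are saved under pics/ and viewed, and the job is handed in when it is done.

```bash
ls; mkdir -p pics
python3 - <<'E'
from station import r
import cv2,numpy as np,json
print(r.sense())
for n in ("side","top"):
    c=r.capture(n); cv2.imwrite(f"pics/{n}0.png",c["img"])
    print(n,c["fx"],c["fy"],c["cx"],c["cy"],np.round(c["R"],4).tolist(),np.round(c["t"],4).tolist())
E
```

```text
pics
{'time_s': 0.0, 'joints': array([-5.62303368e+01,  2.20930523e+01,  3.79305974e-01, -2.89332315e-02,
       -6.84122545e+01, -1.48133717e+01]), 'joint_velocities': array([-0.06089343, -0.03426137,  0.07004988, -0.04593033,  0.11082084,
       -0.00277485]), 'effort': array([-2.32999926e-03, -3.90669751e+01,  1.87406784e+01,  4.21986759e+00,
        1.10488528e-02, -2.11408692e-04]), 'tcp_pos': array([ 0.20281376, -0.59053269,  0.22143239]), 'ee_rot': array([[-9.45827123e-01, -3.24669617e-01, -8.32038079e-04],
       [-3.24670665e-01,  9.45824823e-01,  2.08905731e-03],
       [ 1.08708832e-04,  2.24602542e-03, -9.99997472e-01]]), 'wrist_force': array([ 0.14004751,  0.25303909, -0.45787011]), 'moment': array([-0.00685535,  0.01745764,  0.00566448]), 'gripper_width': 1.0034594553044518}
side 449.67060359840804 449.67060359840804 245.45083977078423 186.3990774662749 [[-0.9195, -0.3926, 0.0174], [-0.3011, 0.6753, -0.6733], [0.2526, -0.6243, -0.7392]] [0.4879, 0.16, 1.037]
top 392.0904847451167 392.0904847451167 258.6751589218714 193.8543380525672 [[-0.0002, -1.0, 0.0058], [-0.9901, -0.0006, -0.1405], [0.1405, -0.0058, -0.9901]] [0.0404, 0.5055, 0.9489]
```

```bash
sleep 1; ls -la pics
```

```text
total 600
drwxr-xr-x 2 agent agent   4096 Dec  7 14:40 .
drwxr-xr-x 3 agent agent   4096 Dec  7 14:39 ..
-rw-r--r-- 1 agent agent 308173 Dec  7 14:40 side0.png
-rw-r--r-- 1 agent agent 291319 Dec  7 14:40 top0.png
```

View pics/side0.png

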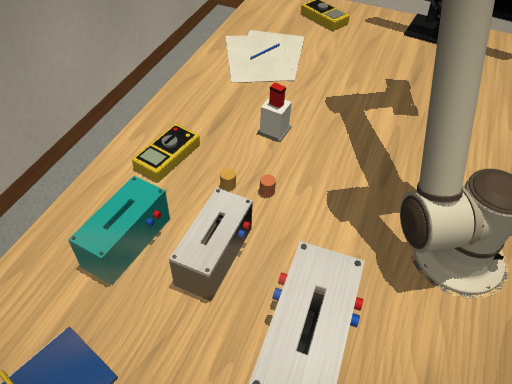

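View pics/top0.png

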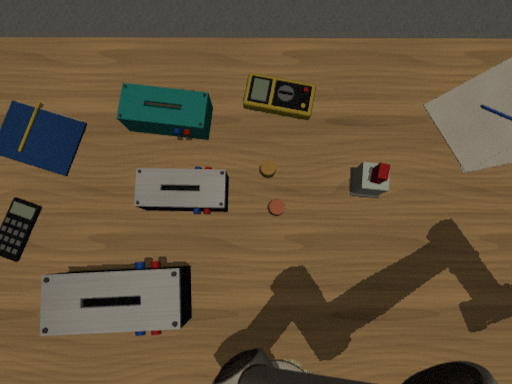

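The side view shows the red-handled probe in its stand at about (277,95). The target housing is the smaller aluminium one, slot at about (213,230). In the top view the housing is at (181,188) and the probe at (380,173). The brass weight (268,170) and copper sample (277,207) stand between them. Next I measure by masks.

```bash
cat > h.py <<'E'
import cv2,numpy as np
from station import r
def ray(c,uv):
    d=np.array([(uv[0]-c["cx"])/c["fx"],(uv[1]-c["cy"])/c["fy"],1.0]); R=np.array(c["R"]);t=np.array(c["t"])
    return -R.T@t, R.T@d
def onz(c,uv,z):
    o,d=ray(c,uv); return o+d*(z-o[2])/d[2]
def proj(c,X):
    p=np.array(c["R"])@np.array(X)+np.array(c["t"]); return np.array([c["fx"]*p[0]/p[2]+c["cx"],c["fy"]*p[1]/p[2]+c["cy"]])
def tri(c1,u1,c2,u2):
    o1,d1=ray(c1,u1);o2,d2=ray(c2,u2)
    s=np.linalg.lstsq(np.stack([d1,-d2],1),o2-o1,rcond=None)[0]
    a=o1+d1*s[0];b=o2+d2*s[1]; return (a+b)/2,np.linalg.norm(a-b)
E
python3 - <<'E'
from h import *
T=r.capture("top");S=r.capture("side")
for n,c,box in (("top",T,(125,160,240,220)),("side",S,(165,180,260,300))):
    im=c["img"];cv2.imwrite(f"pics/{n}crop.png",cv2.resize(im[box[1]:box[3],box[0]:box[2]],None,fx=6,fy=6,interpolation=cv2.INTER_CUBIC) if n=="top" else cv2.resize(im[box[1]:box[3],box[0]:box[2]],None,fx=5,fy=5))
    hsv=cv2.cvtColor(im,cv2.COLOR_BGR2HSV)
    g=((hsv[...,1]<50)&(hsv[...,2]>(120))).astype(np.uint8)
    m=np.zeros_like(g);m[box[1]:box[3],box[0]:box[2]]=g[box[1]:box[3],box[0]:box[2]]
    k,lab,st,ce=cv2.connectedComponentsWithStats(m); i=1+np.argmax(st[1:,4]); print(n,"lid",st[i],ce[i])
    cnt=cv2.findContours((lab==i).astype(np.uint8),cv2.RETR_CCOMP,cv2.CHAIN_APPROX_NONE)
    for q,hh in zip(*[cnt[0],cnt[1][0]]):
        if len(q)<15: continue
        rr=cv2.minAreaRect(q);b=cv2.boxPoints(rr); P=np.array([onz(c,p,.105) for p in b])
        e=P[1]-P[0];f=P[2]-P[1]; print(" hole" if hh[3]>=0 else " outer",np.round(P.mean(0),4),"sides",np.round([np.linalg.norm(e),np.linalg.norm(f)],4),"ang",np.degrees([np.arctan2(e[1],e[0]),np.arctan2(f[1],f[0])]).round(1))
        q2=cv2.approxPolyDP(q,4,True)[:,0]; print([(*p.tolist(),*onz(c,p,.105)[:2].round(4).tolist()) for p in q2])
    red=((hsv[...,1]>130)&((hsv[...,0]<8)|(hsv[...,0]>172))).astype(np.uint8)
    k,lab,st,ce=cv2.connectedComponentsWithStats(red)
    for i in range(1,k):
        if st[i,4]>40: print(" red",st[i],ce[i].round(1))
a=T["img"][150:205,340:400];b=S["img"][78:145,250:300]
cv2.imwrite("pics/ptop.png",cv2.resize(a,None,fx=9,fy=9,interpolation=cv2.INTER_CUBIC));cv2.imwrite("pics/pside.png",cv2.resize(b,None,fx=8,fy=8,interpolation=cv2.INTER_CUBIC))
E
```

```text
top lid [ 135  168   90   39 2881] [179.84102742 187.27664006]
 outer [0.5114 0.2257 0.105 ] sides [0.0874 0.2092] ang [  1.3 -91.2]
[(136, 171, 0.5497, 0.3288), (139, 204, 0.4717, 0.3185), (220, 206, 0.4671, 0.1306), (222, 201, 0.4788, 0.1261), (223, 206, 0.4671, 0.1237), (221, 170, 0.5523, 0.1294)]
 hole [0.5105 0.2245 0.105 ] sides [0.0981 0.0213] ang [ -90.  -178.8]
[(159, 190, 0.5046, 0.2733), (160, 183, 0.5211, 0.2716), (201, 187, 0.5117, 0.1756), (199, 192, 0.4999, 0.18)]
 red [183 129   7   7  41] [186.4 132. ]
 red [371 163  19  21 281] [380.1 173. ]
 red [203 208   8   6  41] [206.4 210.3]
 red [150 261  11   8  84] [155.1 264.6]
side lid [ 169  188   83   88 3264] [210.47977941 231.87653186]
 outer [0.5148 0.223  0.105 ] sides [0.2346 0.1074] ang [-87.5 166. ]
[(217, 188, 0.5522, 0.1193), (169, 258, 0.5583, 0.3278), (208, 275, 0.47, 0.3314), (251, 202, 0.4653, 0.1264), (221, 189, 0.5425, 0.1183), (218, 193, 0.5435, 0.1321)]
 hole [0.5117 0.2243 0.105 ] sides [0.0945 0.0177] ang [-91.  165.3]
[(223, 212, 0.5099, 0.1774), (202, 244, 0.5135, 0.2711)]
 red [269  83  17  25 314] [276.7  94.9]
 red [153 210   8   9  53] [156.6 214. ]
 red [242 220   9  10  59] [245.9 224.6]
 red [278 273   9  11  71] [282.2 277.9]
 red [354 297   9  13  86] [358.3 303.2]
```

View pics/ptop.png

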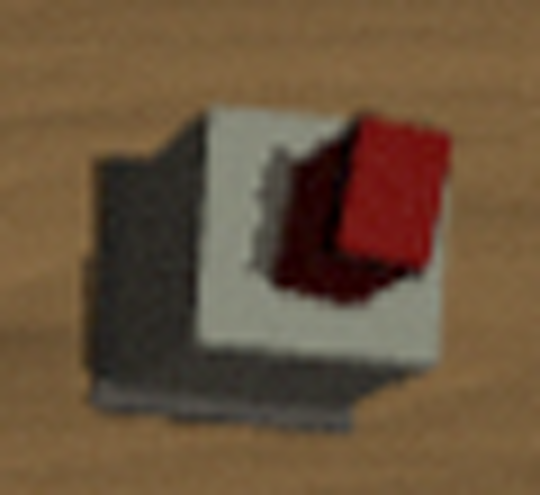

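View pics/pside.png

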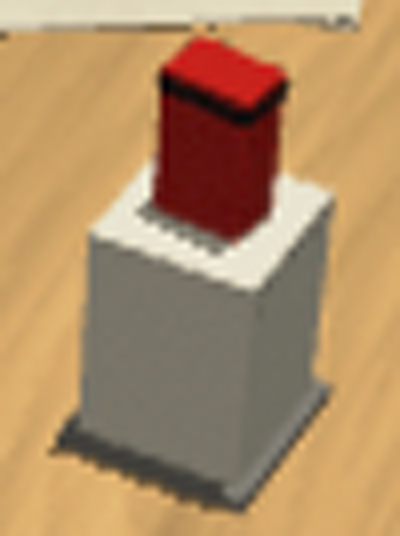

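View pics/topcrop.png

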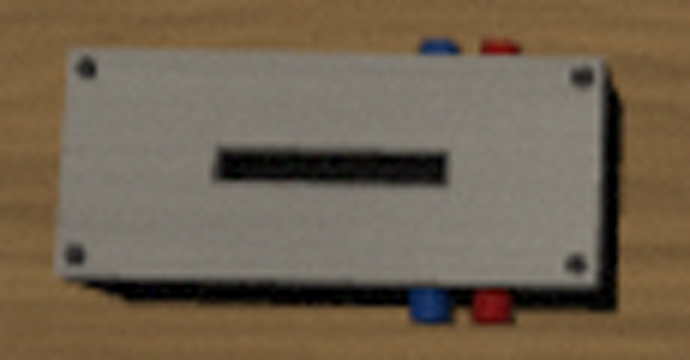

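View pics/sidecrop.png

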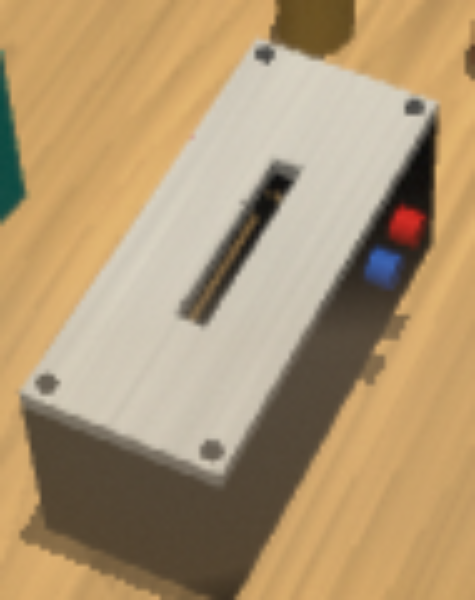

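Run:
```python
from h import *
T=r.capture("top");S=r.capture("side")
def do(name,c,pts,s,off,z):
    P=np.array([onz(c,((u+.5)/s-.5+off[0],(v+.5)/s-.5+off[1]),z) for u,v in pts])
    L=[np.linalg.norm(P[(i+1)%4]-P[i]).round(4) for i in range(4)]
    A=[np.degrees(np.arctan2(*(P[(i+1)%4]-P[i])[[1,0]])).round(1) for i in range(4)]
    print(name,"ctr",P.mean(0).round(4),"L",L,"ang",A)
do("lidT",T,[(70,48),(607,60),(600,288),(57,275)],6,(125,160),.105)
do("slotT",T,[(217,148),(447,152),(446,184),(213,181)],6,(125,160),.105)
do("hanT",T,[(362,115),(450,132),(428,268),(338,248)],9,(340,150),.155)
do("stT",T,[(208,108),(448,122),(440,362),(198,345)],9,(340,150),.095)
do("hanS",S,[(200,38),(288,78),(252,110),(163,72)],8,(250,78),.155)
do("slotS",S,[(275,162),(303,168),(207,325),(180,315)],5,(165,180),.105)
do("lidS",S,[(262,42),(437,103),(222,478),(22,390)],5,(165,180),.105)
```

```text
lidT ctr [0.5107 0.2241 0.105 ] L [np.float64(0.2103), np.float64(0.0898), np.float64(0.2098), np.float64(0.0894)] ang [np.float64(-91.2), np.float64(178.9), np.float64(88.6), np.float64(-0.7)]
slotT ctr [0.511  0.2252 0.105 ] L [np.float64(0.0895), np.float64(0.0126), np.float64(0.0905), np.float64(0.013)] ang [np.float64(-91.0), np.float64(179.4), np.float64(89.3), np.float64(-4.8)]
hanT ctr [ 0.5407 -0.2365  0.155 ] L [np.float64(0.0221), np.float64(0.035), np.float64(0.0226), np.float64(0.0343)] ang [np.float64(-101.2), np.float64(168.4), np.float64(77.2), np.float64(-12.4)]
stT ctr [ 0.5413 -0.237   0.095 ] L [np.float64(0.0638), np.float64(0.0647), np.float64(0.0637), np.float64(0.0639)] ang [np.float64(-93.4), np.float64(175.4), np.float64(86.0), np.float64(-4.5)]
hanS ctr [ 0.5405 -0.2372  0.155 ] L [np.float64(0.0362), np.float64(0.0225), np.float64(0.0354), np.float64(0.0239)] ang [np.float64(165.2), np.float64(77.6), np.float64(-12.5), np.float64(-100.6)]
slotS ctr [0.511  0.2243 0.105 ] L [np.float64(0.0127), np.float64(0.0906), np.float64(0.0123), np.float64(0.0887)] ang [np.float64(-171.4), np.float64(89.2), np.float64(0.1), np.float64(-90.7)]
lidS ctr [0.511  0.2245 0.105 ] L [np.float64(0.0869), np.float64(0.2104), np.float64(0.0908), np.float64(0.2078)] ang [np.float64(179.1), np.float64(89.2), np.float64(-2.6), np.float64(-91.8)]
```

Both views agree to about 1 mm. The probe axis is at (0.5407, -0.2368), with its handle x axis at -12.3°. The slot centre is at (0.511, 0.2246), with the slot at -1.2°. Sizes match the given ones. Now I turn the jaws and go above the probe.

```bash
python3 -m crank '[[-1,[0,0,0],[0,0,0.174]],[-1,[0,0,0],[0,0,0.174]],[-1,[0,0,0],[0,0,0.174]],[-1,[0,0,0],[0,0,0.174]],[-1,[-0.21,0.34,0],[0,0,0]],[-1,[-0.21,0.34,0],[0,0,0]],[-1,[-0.21,0.34,0],[0,0,0]],[-1,[-0.21,0.34,0],[0,0,0]]]'
python3 -m crank '[[-1,[-0.21,0.34,0],[0,0,0]],[-1,[-0.21,0.34,0],[0,0,0]],[-1,[-0.21,0.34,0],[0,0,0]],[-1,[-0.21,0.34,0],[0,0,0]],[-1,[-0.21,0.34,0],[0,0,0]],[-1,[-0.21,0.34,0],[0,0,0]],[-1,[-0.21,0.34,0],[0,0,0]],[-1,[-0.2,0.33,0],[0,0,0]]]'
cat >> h.py <<'E'
def delta(x,y,z,yaw=None):
    s=r.sense();R=np.array(s["ee_rot"]);p=np.array(s["tcp_pos"]);d=R.T@(np.array([x,y,z])-p)
    yw=np.degrees(np.arctan2(R[1,1],R[0,1]))
    print("t",s["time_s"],"p",p.round(4),"tilt",np.degrees(np.arccos(-R[2,2])).round(2),"yawY",yw.round(2),"F",np.round(s["wrist_force"],2),"w",round(s["gripper_width"],3))
    print("delta tool mm",(d*1000).round(1),"wz frac",None if yaw is None else round((yw-yaw)/45,4))
E
python3 -c "from h import *;delta(.5407,-.2368,.2214,77.7)"
```

```text
time_s: 1.1
tcp_pos: [0.315, -0.4751, 0.2225]
ee_rot: [[-0.977, 0.215, 0.0], [0.215, 0.977, -0.0], [-0.0, -0.0, -1.0]]
wrist_force: [0.0, -0.8, -0.9]
gripper_width: 1.001
time_s: 1.9
tcp_pos: [0.5364, -0.2458, 0.2227]
ee_rot: [[-0.977, 0.214, 0.0], [0.214, 0.977, -0.0], [-0.0, 0.0, -1.0]]
wrist_force: [0.3, -0.5, -0.4]
gripper_width: 1.002
t 1.9 p [ 0.5364 -0.2458  0.2227] tilt 0.02 yawY 77.65 F [ 0.31 -0.5  -0.39] w 1.002
delta tool mm [-2.3  9.8  1.3] wz frac -0.0011
```

```bash
python3 -m crank '[[-1,[0,0,0],[0,0,0]],[-1,[0,0,0],[0,0,0]]]'
python3 -c "from h import *;delta(.5407,-.2368,.111,77.7)"
```

```text
time_s: 2.1
tcp_pos: [0.5356, -0.2466, 0.2222]
ee_rot: [[-0.977, 0.212, -0.001], [0.212, 0.977, 0.0], [0.001, -0.0, -1.0]]
wrist_force: [-0.6, -0.9, 0.0]
gripper_width: 1.0
t 2.1 p [ 0.5356 -0.2466  0.2222] tilt 0.04 yawY 77.73 F [-0.57 -0.92  0.02] w 1.0
delta tool mm [ -2.9  10.6 111.2] wz frac 0.0007
```

```bash
python3 -m crank '[[-1,[-0.027,0.1,0],[0,0,0]],[-1,[0,0,0.2],[0,0,0]],[-1,[0,0,0.25],[0,0,0]],[-1,[0,0,0.25],[0,0,0]],[-1,[0,0,0.25],[0,0,0]],[-1,[0,0,0.16],[0,0,0]],[-1,[0,0,0],[0,0,0]],[-1,[0,0,0],[0,0,0]]]'
python3 - <<'E'
from h import *
delta(.5407,-.2368,.111,77.7)
a=r.capture("top")["img"];b=r.capture("side")["img"]
cv2.imwrite("pics/g1.png",np.hstack([cv2.resize(a[130:230,320:430],None,fx=3.5,fy=3.5),cv2.resize(b[50:150,220:330],None,fx=3.5,fy=3.5)]))
E
```

```text
time_s: 2.9
tcp_pos: [0.5401, -0.2387, 0.1121]
ee_rot: [[-0.977, 0.215, 0.0], [0.215, 0.977, -0.001], [-0.0, -0.0, -1.0]]
wrist_force: [-0.8, 0.2, 0.7]
gripper_width: 1.001
t 2.9 p [ 0.5401 -0.2387  0.1121] tilt 0.04 yawY 77.59 F [-0.8   0.23  0.71] w 1.001
delta tool mm [-0.1  2.   1.1] wz frac -0.0024
```

View pics/g1.png

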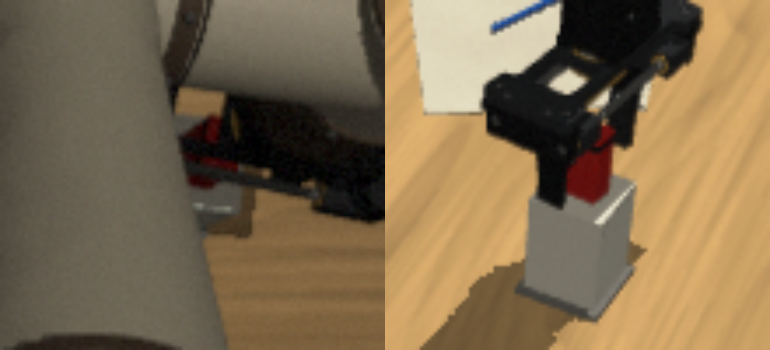

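The side view shows the handle between the open fingers, with the fingertips clear above the stand. I centre 2 mm and close.

```bash
python3 -m crank '[[-1,[0,0.018,0],[0,0,0]],[1,[0,0,0],[0,0,0]],[1,[0,0,0],[0,0,0]],[1,[0,0,0],[0,0,0]],[1,[0,0,0],[0,0,0]],[1,[0,0,0],[0,0,0]],[1,[0,0,0],[0,0,0]],[1,[0,0,0],[0,0,0]]]'
python3 -m crank '[[1,[0,0,0],[0,0,0]],[1,[0,0,0],[0,0,0]],[1,[0,0,0],[0,0,0]]]'
python3 -c "from h import *;delta(.5407,-.2368,.111,77.7)"
```

```text
time_s: 3.8
tcp_pos: [0.5405, -0.2363, 0.1115]
ee_rot: [[-0.977, 0.214, -0.0], [0.214, 0.977, 0.0], [0.0, 0.0, -1.0]]
wrist_force: [0.5, -0.2, -0.4]
gripper_width: 0.452
time_s: 4.1
tcp_pos: [0.5405, -0.2364, 0.1115]
ee_rot: [[-0.977, 0.214, -0.0], [0.214, 0.977, -0.0], [0.0, -0.0, -1.0]]
wrist_force: [-1.4, -0.6, -0.3]
gripper_width: 0.272
t 4.1 p [ 0.5405 -0.2364  0.1115] tilt 0.0 yawY 77.63 F [-1.38 -0.64 -0.29] w 0.272
delta tool mm [-0.3 -0.4  0.5] wz frac -0.0015
```

```bash
python3 -m crank '[[1,[0,0,0],[0,0,0]],[1,[0,0,-0.05],[0,0,0]],[1,[0,0,-0.15],[0,0,0]],[1,[0,0,-0.25],[0,0,0]],[1,[0,0,-0.3],[0,0,0]],[1,[0,0,-0.3],[0,0,0]],[1,[0,0,-0.2],[0,0,0]],[1,[0,0,0],[0,0,0]]]'
python3 - <<'E'
from h import *
delta(.511,.2246,.2365,88.8)
b=r.capture("side")["img"]
cv2.imwrite("pics/g2.png",cv2.resize(b[20:150,200:340],None,fx=4,fy=4))
E
```

```text
time_s: 4.9
tcp_pos: [0.5421, -0.2368, 0.2404]
ee_rot: [[-0.977, 0.214, 0.007], [0.214, 0.977, -0.002], [-0.007, -0.0, -1.0]]
wrist_force: [-0.2, 0.1, -1.4]
gripper_width: 0.279
t 4.9 p [ 0.5421 -0.2368  0.2404] tilt 0.43 yawY 77.66 F [-0.16  0.11 -1.44] w 0.279
delta tool mm [129.1 444.1   2.8] wz frac -0.2476
```

View pics/g2.png

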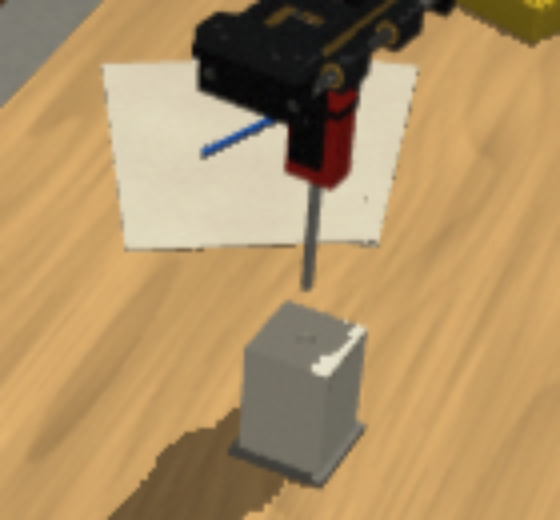

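The side view shows the probe held upright, with its tip clear above the stand. Now I move to above the near (-y) end of the slot, 36 mm from its centre.

```bash
python3 -m crank '[[1,[0,0,0],[0,0,-0.124]],[1,[0,0,0],[0,0,-0.124]],[1,[0.02,0.2,0],[0,0,0]],[1,[0.04,0.4,0],[0,0,0]],[1,[0.04,0.42,0],[0,0,0]],[1,[0.04,0.42,0],[0,0,0]],[1,[0.04,0.42,0],[0,0,0]],[1,[0.04,0.42,0],[0,0,0]]]'
python3 -m crank '[[1,[0.04,0.42,0],[0,0,0]],[1,[0.04,0.42,0],[0,0,0]],[1,[0.04,0.42,0],[0,0,0]],[1,[0.04,0.4,0],[0,0,0]],[1,[0.02,0.2,0],[0,0,0]],[1,[0,0,0],[0,0,0]],[1,[0,0,0],[0,0,0]],[1,[0,0,0],[0,0,0]]]'
python3 - <<'E'
from h import *
delta(.5102,.1886,.2365,88.8)
a=r.capture("top")["img"];b=r.capture("side")["img"]
cv2.imwrite("pics/g3.png",cv2.resize(b[120:300,150:330],None,fx=3.3,fy=3.3))
cv2.imwrite("pics/g3t.png",cv2.resize(a[130:250,120:300],None,fx=4,fy=4))
E
```

```text
time_s: 5.75
tcp_pos: [0.5219, -0.0064, 0.2348]
ee_rot: [[-1.0, 0.022, -0.003], [0.022, 1.0, -0.0], [0.003, -0.0, -1.0]]
wrist_force: [1.7, 0.8, -1.0]
gripper_width: 0.276
time_s: 6.55
tcp_pos: [0.5088, 0.1774, 0.2357]
ee_rot: [[-1.0, 0.022, -0.002], [0.022, 1.0, -0.001], [0.002, -0.001, -1.0]]
wrist_force: [-0.4, -0.8, -1.1]
gripper_width: 0.279
t 6.55 p [0.5088 0.1774 0.2357] tilt 0.11 yawY 88.74 F [-0.42 -0.83 -1.12] w 0.279
delta tool mm [-1.1 11.3 -0.8] wz frac -0.0014
```

View pics/g3.png

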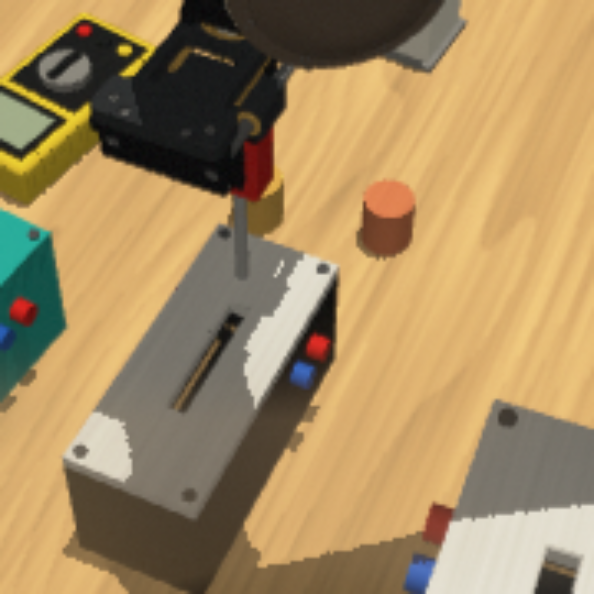

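View pics/g3t.png

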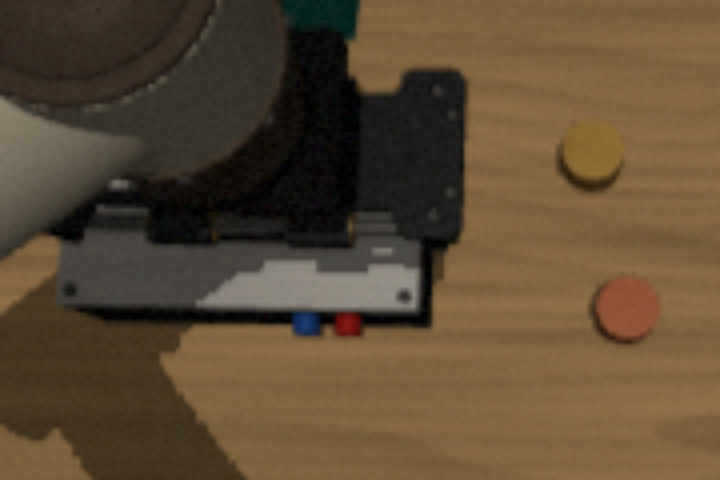

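The side view shows the tip at crop (240,277), above the slot line and about 11 mm short of the planned place. I correct that and check the tip against its projection.

```bash
python3 -m crank '[[1,[-0.011,0.113,0],[0,0,0]],[1,[0,0,0],[0,0,0]],[1,[0,0,0],[0,0,0]],[1,[0,0,0],[0,0,0]]]'
python3 - <<'E'
from h import *
delta(.5102,.1886,.2365,88.8)
p=r.sense()["tcp_pos"];S=r.capture("side");q=proj(S,[p[0],p[1],p[2]-.1065]);q2=proj(S,[p[0],p[1],p[2]-.0665])
print("tip",q,"q2",q2,"slot centre",proj(S,[.511,.2246,.105]),proj(S,[.5102,.1886,.105]))
x0,y0=190,170
im=cv2.resize(S["img"][y0:y0+75,x0:x0+75],None,fx=8,fy=8,interpolation=cv2.INTER_CUBIC)
for w in (q,q2): cv2.circle(im,tuple(int(v) for v in ((w-[x0,y0]+.5)*8)),3,(0,255,0),1)
cv2.imwrite("pics/g4.png",im)
E
```

```text
time_s: 7.05
tcp_pos: [0.5106, 0.1896, 0.2365]
ee_rot: [[-1.0, 0.021, -0.0], [0.021, 1.0, -0.0], [0.0, -0.0, -1.0]]
wrist_force: [-0.6, -0.7, -1.0]
gripper_width: 0.275
t 7.05 p [0.5106 0.1896 0.2365] tilt 0.01 yawY 88.79 F [-0.61 -0.73 -1.03] w 0.275
delta tool mm [ 0.3 -1.   0. ] wz frac -0.0002
tip [220.05587027 208.54032533] q2 [219.58046691 196.11390751] slot centre [213.05694741 227.73636703] [220.69033168 215.6345842 ]
```

View pics/g4.png

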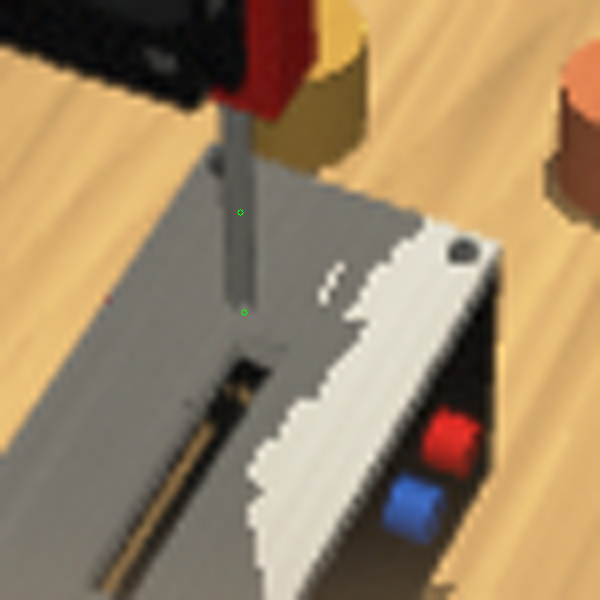

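Predicted and seen tip agree to about a pixel, and the tip stands above the -y end of the slot. Lowering through the lid.

```bash
python3 -m crank '[[1,[0,0,0.1],[0,0,0]],[1,[0,0,0.1],[0,0,0]],[1,[0,0,0.08],[0,0,0]],[1,[0,0,0.06],[0,0,0]],[1,[0,0,0],[0,0,0]]]'
python3 -m crank '[[1,[0,0,0.07],[0,0,0]],[1,[0,0,0.1],[0,0,0]],[1,[0,0,0.1],[0,0,0]],[1,[0,0,0],[0,0,0]]]'
python3 - <<'E'
from h import *
delta(.5102,.1886,.1515,88.8)
S=r.capture("side");x0,y0=190,170
cv2.imwrite("pics/g5.png",cv2.resize(S["img"][y0:y0+75,x0:x0+75],None,fx=8,fy=8,interpolation=cv2.INTER_CUBIC))
E
```

```text
time_s: 7.6
tcp_pos: [0.51, 0.1893, 0.2011]
ee_rot: [[-1.0, 0.021, -0.002], [0.021, 1.0, -0.001], [0.002, -0.002, -1.0]]
wrist_force: [0.1, 0.3, -0.8]
gripper_width: 0.276
time_s: 8.0
tcp_pos: [0.5095, 0.189, 0.1735]
ee_rot: [[-1.0, 0.021, -0.004], [0.021, 1.0, -0.002], [0.003, -0.002, -1.0]]
wrist_force: [-0.1, -0.3, -1.3]
gripper_width: 0.274
t 8.0 p [0.5095 0.189  0.1735] tilt 0.23 yawY 88.77 F [-0.06 -0.29 -1.3 ] w 0.274
delta tool mm [-0.8 -0.4 22. ] wz frac -0.0006
```

View pics/g5.png

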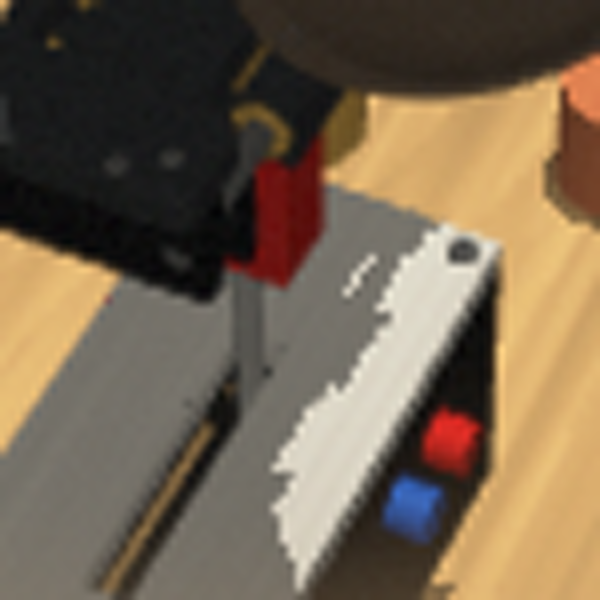

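The picture shows the rod inside the slot near its end, with no contact force. I approach the bar gently.

```bash
python3 -m crank '[[1,[-0.006,0,0.07],[0,0,0]],[1,[0,0,0.06],[0,0,0]],[1,[0,0,0.04],[0,0,0]],[1,[0,0,0],[0,0,0]],[1,[0,0,0],[0,0,0]]]'
python3 -c "from h import *;delta(.5102,.1886,.1515,88.8)"
python3 -m crank '[[1,[0,0,0.02],[0,0,0]],[1,[0,0,0.01],[0,0,0]],[1,[0,0,0],[0,0,0]],[1,[0,0,0],[0,0,0]]]'
python3 -c "from h import *;delta(.5102,.1886,.1515,88.8)"
```

```text
time_s: 8.55
tcp_pos: [0.5113, 0.1897, 0.1585]
ee_rot: [[-1.0, 0.021, 0.0], [0.021, 1.0, -0.0], [-0.0, -0.0, -1.0]]
wrist_force: [0.1, 0.7, -0.8]
gripper_width: 0.271
t 8.55 p [0.5113 0.1897 0.1585] tilt 0.01 yawY 88.8 F [ 0.13  0.7  -0.83] w 0.271
delta tool mm [ 1.  -1.1  7. ] wz frac 0.0
time_s: 8.95
tcp_pos: [0.5112, 0.1897, 0.1556]
ee_rot: [[-1.0, 0.021, 0.0], [0.021, 1.0, 0.0], [-0.0, 0.0, -1.0]]
wrist_force: [-0.9, -0.5, -1.1]
gripper_width: 0.273
t 8.95 p [0.5112 0.1897 0.1556] tilt 0.01 yawY 88.79 F [-0.86 -0.51 -1.09] w 0.273
delta tool mm [ 1.  -1.1  4.1] wz frac -0.0001
```

```bash
python3 -m crank '[[1,[0.005,0,0.02],[0,0,0]],[1,[0,0,0.01],[0,0,0]],[1,[0,0,0],[0,0,0]],[1,[0,0,0],[0,0,0]]]'
python3 -m crank '[[1,[0,0,0.02],[0,0,0]],[1,[0,0,0],[0,0,0]],[1,[0,0,0],[0,0,0]]]'
python3 -m crank '[[1,[0,0,0.02],[0,0,0]],[1,[0,0,0],[0,0,0]],[1,[0,0,0],[0,0,0]]]'
```

```text
time_s: 9.35
tcp_pos: [0.5107, 0.1897, 0.1525]
ee_rot: [[-1.0, 0.021, -0.0], [0.021, 1.0, -0.0], [0.0, -0.0, -1.0]]
wrist_force: [0.5, 0.5, -0.8]
gripper_width: 0.269
time_s: 9.65
tcp_pos: [0.511, 0.1898, 0.151]
ee_rot: [[-1.0, 0.021, 0.001], [0.021, 1.0, 0.0], [-0.001, 0.0, -1.0]]
wrist_force: [-0.2, -0.3, 2.0]
gripper_width: 0.275
time_s: 9.95
tcp_pos: [0.511, 0.1898, 0.1489]
ee_rot: [[-1.0, 0.021, 0.001], [0.021, 1.0, 0.0], [-0.001, 0.0, -1.0]]
wrist_force: [0.2, -0.3, 2.4]
gripper_width: 0.274
```

Touchdown: at TCP z≈0.151 Fz jumps by about 3 N, as the 45 mm bar height predicts. Now I slide towards +y under about 3–4 N.

```bash
python3 -m crank '[[1,[0,0,0.01],[0,0,0]],[1,[0,0.02,0],[0,0,0]],[1,[0,0.02,0],[0,0,0]],[1,[0,0,0],[0,0,0]]]'
python3 -m crank '[[1,[0,0.02,0],[0,0,0]],[1,[0,0.02,0],[0,0,0]],[1,[0,0,0],[0,0,0]]]'
python3 -m crank '[[1,[0,0.02,0],[0,0,0]],[1,[0,0.02,0],[0,0,0]],[1,[0,0,0],[0,0,0]]]'
```

```text
time_s: 10.35
tcp_pos: [0.5106, 0.1936, 0.1474]
ee_rot: [[-1.0, 0.021, -0.001], [0.021, 1.0, -0.0], [0.001, -0.0, -1.0]]
wrist_force: [-0.3, -1.1, 3.2]
gripper_width: 0.271
time_s: 10.65
tcp_pos: [0.5106, 0.1979, 0.1474]
ee_rot: [[-1.0, 0.021, -0.0], [0.021, 1.0, 0.0], [0.0, 0.0, -1.0]]
wrist_force: [-1.6, -1.8, 2.9]
gripper_width: 0.273
time_s: 10.95
tcp_pos: [0.5109, 0.2021, 0.1475]
ee_rot: [[-1.0, 0.021, 0.0], [0.021, 1.0, 0.001], [-0.0, 0.001, -1.0]]
wrist_force: [-1.0, -1.2, 3.1]
gripper_width: 0.273
```

```bash
python3 -m crank '[[1,[0,0.02,0],[0,0,0]],[1,[0,0.02,0],[0,0,0]],[1,[0,0,0],[0,0,0]]]'
python3 -m crank '[[1,[0,0.02,0],[0,0,0]],[1,[0,0.02,0],[0,0,0]],[1,[0,0,0],[0,0,0]]]'
```

```text
time_s: 11.25
tcp_pos: [0.5111, 0.2062, 0.1476]
ee_rot: [[-1.0, 0.021, 0.0], [0.021, 1.0, 0.001], [-0.0, 0.001, -1.0]]
wrist_force: [-1.3, -1.3, 2.5]
gripper_width: 0.275
time_s: 11.55
tcp_pos: [0.5112, 0.2103, 0.1476]
ee_rot: [[-1.0, 0.021, 0.0], [0.021, 1.0, 0.001], [-0.0, 0.001, -1.0]]
wrist_force: [0.1, -1.3, 2.9]
gripper_width: 0.277
```

```bash
python3 -m crank '[[1,[0,0.02,0],[0,0,0]],[1,[0,0.02,0],[0,0,0]],[1,[0,0,0],[0,0,0]]]'
python3 -m crank '[[1,[0,0.02,0],[0,0,0]],[1,[0,0.01,0],[0,0,0]],[1,[0,0,0],[0,0,0]]]'
```

```text
time_s: 11.85
tcp_pos: [0.5113, 0.2143, 0.1475]
ee_rot: [[-1.0, 0.021, 0.0], [0.021, 1.0, 0.001], [-0.0, 0.001, -1.0]]
wrist_force: [-0.3, -1.3, 2.8]
gripper_width: 0.275
time_s: 12.15
tcp_pos: [0.5113, 0.2169, 0.1475]
ee_rot: [[-1.0, 0.021, 0.0], [0.021, 1.0, 0.0], [-0.0, 0.0, -1.0]]
wrist_force: [0.2, -1.6, 3.0]
gripper_width: 0.276
```

```bash
python3 -m crank '[[1,[0,0.02,0],[0,0,0]],[1,[0,0.02,0],[0,0,0]],[1,[0,0,0],[0,0,0]]]'
python3 -m crank '[[1,[0,0.02,0],[0,0,0]],[1,[0,0.01,0],[0,0,0]],[1,[0,0,0],[0,0,0]]]'
```

```text
time_s: 12.45
tcp_pos: [0.5114, 0.2212, 0.1475]
ee_rot: [[-1.0, 0.021, 0.0], [0.021, 1.0, 0.001], [-0.0, 0.001, -1.0]]
wrist_force: [0.0, -1.4, 3.2]
gripper_width: 0.274
time_s: 12.75
tcp_pos: [0.5114, 0.224, 0.1475]
ee_rot: [[-1.0, 0.021, 0.0], [0.021, 1.0, 0.001], [-0.0, 0.001, -1.0]]
wrist_force: [-0.3, -2.0, 2.5]
gripper_width: 0.274
```

```bash
python3 -m crank '[[1,[0,0.02,0],[0,0,0]],[1,[0,0.02,0],[0,0,0]],[1,[0,0,0],[0,0,0]]]'
python3 -m crank '[[1,[0,0.02,0],[0,0,0]],[1,[0,0.01,0],[0,0,0]],[1,[0,0,0],[0,0,0]]]'
```

```text
time_s: 13.05
tcp_pos: [0.5117, 0.2292, 0.1476]
ee_rot: [[-1.0, 0.021, 0.001], [0.021, 1.0, 0.003], [-0.001, 0.003, -1.0]]
wrist_force: [-0.9, 0.7, 1.9]
gripper_width: 0.278
time_s: 13.35
tcp_pos: [0.5117, 0.2316, 0.1471]
ee_rot: [[-1.0, 0.021, 0.0], [0.021, 1.0, 0.001], [-0.0, 0.001, -1.0]]
wrist_force: [0.4, 2.4, 0.7]
gripper_width: 0.275
```

Fz is falling and Fy has changed sign, so the tip is tipping over the well's edge. Finer steps now.

```bash
python3 -m crank '[[1,[0,0.01,0],[0,0,0]],[1,[0,0,0],[0,0,0]]]'
python3 -m crank '[[1,[0,0.01,0],[0,0,0]],[1,[0,0,0],[0,0,0]],[1,[0,0,0],[0,0,0]]]'
python3 -c "from h import *;delta(.5113,.2316,.1515,88.8)"
```

```text
time_s: 13.55
tcp_pos: [0.5115, 0.2318, 0.1472]
ee_rot: [[-1.0, 0.021, -0.0], [0.021, 1.0, 0.0], [0.0, -0.0, -1.0]]
wrist_force: [0.7, 1.8, -2.0]
gripper_width: 0.273
time_s: 13.85
tcp_pos: [0.5113, 0.2322, 0.1473]
ee_rot: [[-1.0, 0.021, -0.001], [0.021, 1.0, -0.001], [0.001, -0.001, -1.0]]
wrist_force: [-0.2, -0.0, -0.6]
gripper_width: 0.276
t 13.85 p [0.5113 0.2322 0.1473] tilt 0.07 yawY 88.78 F [-0.16 -0.01 -0.63] w 0.276
delta tool mm [-0.  -0.6 -4.2] wz frac -0.0004
```

Contact is gone (Fz is back to the probe's weight), so the tip is in the well. I move 1 mm further in and lower, watching the force.

```bash
python3 -m crank '[[1,[0,0.012,0],[0,0,0]],[1,[0,0,0.02],[0,0,0]],[1,[0,0,0.01],[0,0,0]],[1,[0,0,0],[0,0,0]]]'
python3 -m crank '[[1,[0,0,0.02],[0,0,0]],[1,[0,0,0.02],[0,0,0]],[1,[0,0,0],[0,0,0]],[1,[0,0,0],[0,0,0]]]'
```

```text
time_s: 14.25
tcp_pos: [0.5114, 0.2337, 0.1442]
ee_rot: [[-1.0, 0.021, -0.001], [0.021, 1.0, -0.0], [0.001, -0.0, -1.0]]
wrist_force: [0.3, -0.1, -0.5]
gripper_width: 0.27
time_s: 14.65
tcp_pos: [0.5116, 0.2338, 0.1405]
ee_rot: [[-1.0, 0.021, -0.0], [0.021, 1.0, -0.0], [0.0, -0.0, -1.0]]
wrist_force: [-0.7, -0.3, -1.1]
gripper_width: 0.275
```

The tip is 10.5 mm below the bar face with no force, so it is truly in the well. Continuing.

```bash
python3 -m crank '[[1,[0,0,0.03],[0,0,0]],[1,[0,0,0.03],[0,0,0]],[1,[0,0,0],[0,0,0]],[1,[0,0,0],[0,0,0]]]'
python3 -m crank '[[1,[0,0,0.03],[0,0,0]],[1,[0,0,0.03],[0,0,0]],[1,[0,0,0],[0,0,0]],[1,[0,0,0],[0,0,0]]]'
python3 -c "from h import *;delta(.5113,.2336,.1215,88.8)"
```

```text
time_s: 15.05
tcp_pos: [0.5116, 0.2338, 0.1344]
ee_rot: [[-1.0, 0.021, -0.0], [0.021, 1.0, -0.0], [0.0, -0.0, -1.0]]
wrist_force: [0.3, -0.1, -1.7]
gripper_width: 0.275
time_s: 15.45
tcp_pos: [0.5116, 0.2338, 0.1284]
ee_rot: [[-1.0, 0.021, -0.0], [0.021, 1.0, -0.0], [0.0, -0.0, -1.0]]
wrist_force: [-0.0, 0.1, -1.5]
gripper_width: 0.275
t 15.45 p [0.5116 0.2338 0.1284] tilt 0.02 yawY 88.8 F [-0.02  0.12 -1.49] w 0.275
delta tool mm [ 0.3 -0.3  6.9] wz frac -0.0
```

```bash
python3 -m crank '[[1,[0,0,0.03],[0,0,0]],[1,[0,0,0.02],[0,0,0]],[1,[0,0,0],[0,0,0]],[1,[0,0,0],[0,0,0]]]'
python3 -m crank '[[1,[0,0,0.01],[0,0,0]],[1,[0,0,0],[0,0,0]],[1,[0,0,0],[0,0,0]]]'
```

```text
time_s: 15.85
tcp_pos: [0.5116, 0.2338, 0.1235]
ee_rot: [[-1.0, 0.021, -0.0], [0.021, 1.0, -0.0], [0.0, -0.0, -1.0]]
wrist_force: [0.4, -0.6, -1.5]
gripper_width: 0.271
time_s: 16.15
tcp_pos: [0.5116, 0.2339, 0.1225]
ee_rot: [[-1.0, 0.021, -0.0], [0.021, 1.0, -0.0], [0.0, -0.0, -1.0]]
wrist_force: [0.3, 0.1, -0.7]
gripper_width: 0.275
```

```bash
python3 -m crank '[[1,[0,0,0.006],[0,0,0]],[1,[0,0,0],[0,0,0]],[1,[0,0,0],[0,0,0]]]'
```

```text
time_s: 16.45
tcp_pos: [0.5116, 0.2339, 0.122]
ee_rot: [[-1.0, 0.021, 0.0], [0.021, 1.0, 0.0], [-0.0, 0.0, -1.0]]
wrist_force: [-0.4, -0.2, -1.1]
gripper_width: 0.272
```

```bash
python3 -m crank '[[1,[0,0,0.005],[0,0,0]],[1,[0,0,0],[0,0,0]],[1,[0,0,0],[0,0,0]]]'
python3 -m crank '[[1,[0,0,0.004],[0,0,0]],[1,[0,0,0],[0,0,0]],[1,[0,0,0],[0,0,0]]]'
```

```text
time_s: 16.75
tcp_pos: [0.5117, 0.2339, 0.1215]
ee_rot: [[-1.0, 0.021, 0.0], [0.021, 1.0, 0.0], [-0.0, 0.0, -1.0]]
wrist_force: [-0.1, -0.2, -0.2]
gripper_width: 0.274
time_s: 17.05
tcp_pos: [0.5117, 0.2339, 0.1215]
ee_rot: [[-1.0, 0.021, 0.0], [0.021, 1.0, 0.0], [-0.0, 0.0, -1.0]]
wrist_force: [-0.5, -0.9, 4.2]
gripper_width: 0.276
```

The shoulder has reached the lid: z stopped at 0.1215 as predicted, with a 5 N rise in Fz. I ease off and open.

```bash
python3 -m crank '[[1,[0,0,-0.003],[0,0,0]],[0,[0,0,0],[0,0,0]],[0,[0,0,0],[0,0,0]],[0,[0,0,0],[0,0,0]],[-1,[0,0,0],[0,0,0]],[-1,[0,0,0],[0,0,0]],[-1,[0,0,0],[0,0,0]],[-1,[0,0,0],[0,0,0]]]'
python3 -m crank '[[-1,[0,0,0],[0,0,0]],[-1,[0,0,0],[0,0,0]],[-1,[0,0,0],[0,0,0]],[-1,[0,0,0],[0,0,0]]]'
python3 - <<'E'
from h import *
S=r.capture("side");x0,y0=170,150
cv2.imwrite("pics/g6.png",cv2.resize(S["img"][y0:y0+110,x0:x0+110],None,fx=5,fy=5,interpolation=cv2.INTER_CUBIC))
E
```

```text
time_s: 17.85
tcp_pos: [0.5116, 0.2339, 0.1213]
ee_rot: [[-1.0, 0.021, 0.0], [0.021, 1.0, 0.0], [-0.0, 0.0, -1.0]]
wrist_force: [0.0, 0.2, 0.0]
gripper_width: 0.775
time_s: 18.25
tcp_pos: [0.5116, 0.2339, 0.1214]
ee_rot: [[-1.0, 0.021, 0.0], [0.021, 1.0, 0.0], [-0.0, 0.0, -1.0]]
wrist_force: [-0.3, 0.4, 0.9]
gripper_width: 0.992
```

View pics/g6.png

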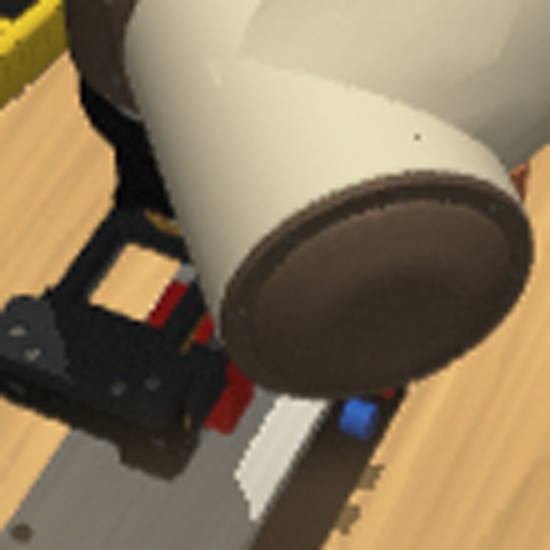

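The picture shows the fingers open and clear of the red handle. I rise straight up, then back away towards -y to clear the view.

```bash
python3 -m crank '[[-1,[0,0,-0.05],[0,0,0]],[-1,[0,0,-0.15],[0,0,0]],[-1,[0,0,-0.25],[0,0,0]],[-1,[0,0,-0.25],[0,0,0]],[-1,[0,0,-0.25],[0,0,0]],[-1,[0,0,-0.25],[0,0,0]],[-1,[0,0,-0.1],[0,0,0]],[-1,[0,-0.2,0],[0,0,0]]]'
python3 -m crank '[[-1,[0,-0.4,0],[0,0,0]],[-1,[0,-0.4,0],[0,0,0]],[-1,[0,-0.4,0],[0,0,0]],[-1,[0,-0.4,0],[0,0,0]],[-1,[0,-0.4,0],[0,0,0]],[-1,[0,-0.4,0],[0,0,0]],[-1,[0,-0.4,0],[0,0,0]],[-1,[0,-0.2,0],[0,0,0]]]'
python3 -m crank '[[-1,[0,0,0],[0,0,0]],[-1,[0,0,0],[0,0,0]],[-1,[0,0,0],[0,0,0]]]'
python3 - <<'E'
from h import *
S=r.capture("side");T=r.capture("top")
x0,y0=130,120
cv2.imwrite("pics/f1.png",np.hstack([cv2.resize(S["img"][120:300,130:310],None,fx=2.2,fy=2.2),cv2.resize(T["img"][60:240,120:300],None,fx=2.2,fy=2.2)]))
for n,c in (("side",S),("top",T)):
    im=c["img"];hsv=cv2.cvtColor(im,cv2.COLOR_BGR2HSV)
    red=((hsv[...,1]>130)&((hsv[...,0]<8)|(hsv[...,0]>172))).astype(np.uint8)
    k,lab,st,ce=cv2.connectedComponentsWithStats(red)
    for i in range(1,k):
        if st[i,4]>80: print(n,st[i],ce[i].round(1))
    print("expect base/top",proj(c,[.511,.2335,.105]),proj(c,[.511,.2335,.165]))
print(r.sense()["time_s"])
E
```

```text
time_s: 19.1
tcp_pos: [0.5119, 0.2152, 0.2528]
ee_rot: [[-1.0, 0.019, 0.003], [0.019, 1.0, 0.002], [-0.003, 0.002, -1.0]]
wrist_force: [-0.0, 1.1, 0.2]
gripper_width: 1.0
time_s: 19.9
tcp_pos: [0.503, -0.0892, 0.2499]
ee_rot: [[-1.0, 0.024, -0.003], [0.024, 1.0, -0.0], [0.003, -0.0, -1.0]]
wrist_force: [1.2, 0.2, 0.4]
gripper_width: 0.996
time_s: 20.2
tcp_pos: [0.5044, -0.0856, 0.2507]
ee_rot: [[-1.0, 0.021, -0.001], [0.021, 1.0, 0.0], [0.001, 0.0, -1.0]]
wrist_force: [0.3, 0.1, 0.3]
gripper_width: 0.999
side [200 206  21  31 485] [209.8 220.9]
side [354 297  10  14  92] [358.4 303.4]
expect base/top [211.19912672 230.84712219] [210.03003702 212.8198007 ]
top [165 175  18  19 272] [173.1 184.3]
top [150 261  11   8  85] [154.9 264.6]
expect base/top [176.17275341 187.29918881] [170.60804163 182.98162024]
20.3
```

View pics/f1.png

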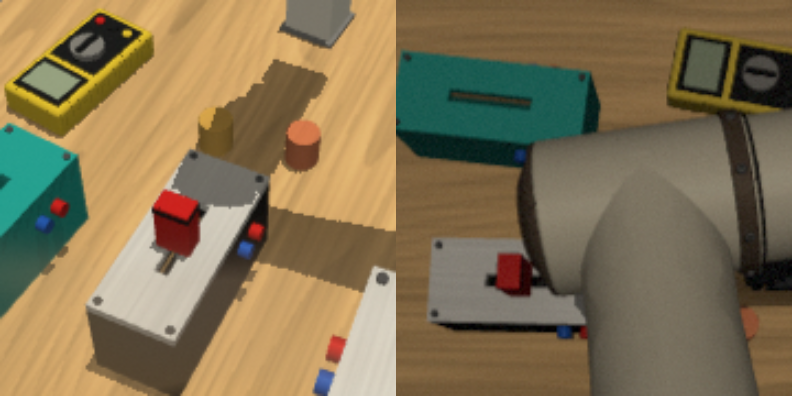

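The handle stands upright, flush on the lid. Its centroids, side (210,221) and top (173,184), match the fully-home prediction. The weight, sample and multimeter stand where they were.

```bash
python3 -c "
from station import r
print(r.finish_job())"
```

```text
the job is handed in; nothing more can be done
None
```

The probe is fully home in the heater housing: the rod is down the well, the handle rests on the lid, and the gripper has let go and moved clear. I handed the job in at about 20 s; no verdict is reported.

**What I did**
- I lifted the probe out of its stand and lowered it through the slot near its -y end. It touched the bar at the expected height, about 35 mm from the slot's centre.
- I slid it towards +y with a reading of about 3–4 N on the bar. It dropped into the well about 9 mm past centre.
- I then lowered it in the grip until the shoulder met the lid. The tool stopped at z = 0.1215 m, as predicted, with a force rise of about 5 N, the largest contact force read.

**Last checks**
- In both final pictures the handle stands upright on the lid, within about 2 pixels of where a fully home probe should appear.
- In the side picture the brass weight, the copper sample and the multimeter look undisturbed. I judged this by eye and did not re-measure them. In the top view the arm hid the weight and parts of the other two.
- No check failed or disagreed.

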